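# Load the sample bar with the turnbuckle rig

### The arm

A 6-joint arm with a two-finger parallel gripper is mounted at the origin on the work surface. World frame = base frame: x ahead of the robot, y to its left, z up, the work surface at z = 0. Lengths are in m, angles in rad, forces in N, time in s.
With the tool pointing down it reaches from about 0.35 to 0.775 m from the base axis. Payload 7.3 kg.
Tool frame: the origin (TCP) lies at the very end of the fingers, on their centre line; the grasp point (between the pads) lies robot.pinch_z behind it (robot.pinch_z is the distance from the TCP to the grasp point, in m); y points along the fingers, z is the direction in which the jaws open and shut, and the axes are right-handed (so a half turn about y gives the same grasp; the last joint's range is limited). The gripper opens to 92 mm and grips with 3 to 60 N. Pads are 19 mm wide; open, the fingers measure 130 mm over their backs; the gripper's body (75 mm by 190 mm) begins 47 mm behind the grasp point.
Start: joints at [1.108, 0.342, 1.524, -0, 1.275, -0.146], TCP at [0.164, 0.499, 0.227] pointing down, gripper open.
Joint ranges: [-2.53, 2.53], [-0.77, 2.02], [0.04, 2.7], [-1, 4.14], [0.28, 2.66], [-3.11, 3.11]. Speed limits (rad/s): [2.57, 2.57, 3.14, 3.14, 3.14, 3.14].

### API

Orientations are given as [roll, pitch, yaw] about the fixed x, y, z axes, in that order (R = Rz(yaw) Ry(pitch) Rx(roll)).
In Python, from cell import status, viewer, robot gives the robot as it stands. The module is installed in compiled form; this text tells all that it offers.
- The arm moves only by the shell command python3 -m pendant 'ROWS' [FORCE]. ROWS is JSON, a list that holds one entry, the list of rows, each a list of 7 numbers: the shift along the tool's x, y, z in cm, then the turn, a rotation vector about the tool's x, y, z in rad, then the finger opening in cm, from 0 to 9.18. A call has 1 to 20 rows; each row is the pose to reach, as a shift and turn from the pose commanded when the call began, along the tool's axes at that moment; what a row does not reach only later rows make up. A row lasts 1/10 s, in which the tool goes at most 50 mm and 8.59 degrees, less where a joint would pass 70% of its speed; a pose out of reach is approached as far as the arm can. A call with a gripper value outside its range is refused whole. The fingers move at their own pace and stop on an object; FORCE is the grip in N (left out, the last holds). Time passes only in rows, so rows that repeat a pose let the fingers close. It gives the time, the measured TCP pose, the force and the opening at its end, in the units of the state.
- status.observe(): the state, without advancing time (a new reading comes with each control period).
- viewer.read_camera(name): name is "scene" or "top" or "wrist"; returns a dict with "image" (400x640x3 uint8, red, green, blue), "range_z" (400x640 float32, m along the optical axis (not along the pixel's ray), 0 where there is no reading), "fx", "fy", "cx", "cy" (pixels), "camera_from_world" (4x4, takes a point from world to camera coordinates). Camera axes: x right, y up, looking along -z (the intrinsics and any distortion apply to the point x, -y, -z); pixel columns grow to the right and rows downward; lengths in m; the calibration is good to about 2 mm. A picture is of the moment at which its call begins.
- robot.hand_in(): hands the job in, once; it reports no verdict.
The state is a dict: "time": time; "qpos": joint angles; "qvel": joint speeds; "joint_efforts": joint torques, N m; "tool_pos": TCP position; "tool_rot": TCP orientation; "contact_force": force on the tool from outside, world axes, zero at the start; "torque": the same for the moment, N m; "opening": finger opening in m.
Only numpy, scipy, OpenCV 4.12 (cv2) and the standard library are available. Lean on these libraries where they do the work, as an engineer would, in place of code of your own. Each camera call takes 0.05 s, during which the arm holds its last target. There are 200 camera calls.

### The job

Set up the stress demonstration: turn the red sleeve of the turnbuckle, grasp after grasp, so that it draws both carriages in and squeezes the amber sample bar between them, until green shows on the gauge pins at both ends; never tighten so far that red shows. Leave the bar lying on its rest without touching it, leave everything else on the table where it is, and let go of the sleeve.

Things in the scene. Friction and masses are not known exactly. Their poses are not given: they have to be found in the camera images.
- rig: Squeezing rig fixed to the table: blue base plate 170 x 340 x 12 mm, two aluminium carriages sliding on it along the rig's y, joined high up by a turnbuckle. Origin on the table under the turnbuckle's middle; y along the turnbuckle to the left carriage, x away from the robot. Carriages: 135 mm tall, above 66 mm height 36 mm wide in x. Between them nothing but the turnbuckle stands over 60 mm.
- sleeve_mid (a point): Middle of the turnbuckle's red six-sided sleeve, on its axis, 120 mm above the table; axes as the rig's. Sleeve 70 mm long along y, 32 mm across flats, a 14 mm steel rod from each end to its carriage; the carriages stay over 60 mm from this point. Grip it across two opposite flats from above, tilting the gripper about the rig's y to turn it part of a turn, then regrasp.
- sleeve (a joint): Turn of the sleeve about the rig's +y, rad; starts at 0.8 to 2.7, stops at 9.6. Growing (top of the sleeve moves to the rig's +x, away from the robot) draws both carriages in, 16 mm each per full turn; falling spreads them. At 0 and every 1.047 rad a pair of flats faces -x and +x. Friction torque about 0.3 N m; it stays where it is left.
- bar_mid (a point): Centre of the loose amber sample bar, 24 x 24 x 120 mm, long along the rig's y, on a black rest between the carriages, 45 mm beyond the turnbuckle axis (+x), centre 46 mm above the table. It slides easily along its rest. Each end is at first 0.5 to 9 mm clear of a gauge pin's black pad.
- gauge_left (a joint): Spring gauge pin, 16 mm thick, through the foot of the left (+y) carriage: how far (m) the squeezed bar has pushed it out of the dark collar on the carriage's outer face. 0 (level) until its pad meets the bar, then it grows as the carriage moves in, 1.5 N per mm, at most 16 mm. White for the first 5 mm, then green; red appears at 12 mm.
- gauge_right (a joint): The same gauge pin on the right (-y) carriage.
- spare_bar_mid (a point): Centre of a spare light-blue sample bar 120 x 24 x 24 mm lying on the table at the right-hand end of the rig: bystander.
- wash_bottle_mid (a point): Middle of a white bottle with red cap, 70 mm in diameter, 170 mm tall: bystander.
- reagent_jar_mid (a point): Middle of an amber jar with black cap, 64 mm in diameter, 100 mm tall: bystander.
- beaker_mid (a point): Middle of a glass beaker, 70 mm in diameter, 90 mm tall: bystander.
- screwdriver_grip (a point): Handle of an orange screwdriver lying on the table: bystander.
- flask_mid (a point): Middle of a small green glass flask with narrow neck, 68 mm in diameter, 125 mm tall: bystander.
Not all that is in view belongs to the job. What is shaped like the part that bears bar_mid but pink or purple is not meant.

How it is judged:
At the end, for the whole second after the job is handed in: Both gauge pins stand 5 to 12.5 mm out (green shows, no red), the sleeve is still, and the amber bar lies level on its rest, within 8 mm across and 10 mm along of its middle (value of joint gauge_left between 0.005 and 0.0125 m and value of joint gauge_right between 0.005 and 0.0125 m and velocity of joint sleeve between -0.05 and 0.05 rad/s and angle between bar_mid's own z axis and vertical below 0.12 rad and z of bar_mid in the frame of rig between 0.042 and 0.052 m and x of bar_mid in the frame of rig between 0.037 and 0.053 m and y of bar_mid in the frame of rig between -0.01 and 0.01 m); the robot touches nothing.
It fails at once if a gauge pin is pushed into the red (over 13 mm) (value of joint any of gauge_left, gauge_right above 0.013 m).
It fails at once if the robot touches the amber bar (contact force between any of the fingers, the arm and bar above 1 N).
It fails at once if a bystander is moved more than 30 mm (distance of any of spare_bar_mid, wash_bottle_mid, reagent_jar_mid, beaker_mid, screwdriver_grip, flask_mid from where it was at the start of the episode above 0.03 m).
It also fails if it takes over 67 s, if anything falls off the work surface, if the arm or the gripper's body presses on something with over 40 N, if the wrist force passes 120 N, or if a joint passes its speed limit or range.

## Working session

There is one attempt and no reset: what is moved stays moved. The work goes in short steps, Python scripts to look and compute and a shell command to move; the robot and the scene stay as the last step left them, time stands still between calls to the robot, and variables do not carry over. Pictures are saved under pics/ and viewed, about 8 in all and at most 12, crops included, and the job is handed in when it is done.

```bash
mkdir -p pics; cat > h.py <<'E'
import numpy as np, cv2
from cell import status, viewer, robot
def cam(n):
    d=viewer.read_camera(n); return d
def save(d,f,crop=None,s=1):
    im=d["image"][:,:,::-1]
    if crop: im=im[crop[1]:crop[3],crop[0]:crop[2]]
    cv2.imwrite("pics/"+f,cv2.resize(im,None,fx=s,fy=s))
def pts(d):
    z=d["range_z"]; v,u=np.mgrid[:z.shape[0],:z.shape[1]]
    P=np.stack([(u-d["cx"])/d["fx"]*z,-(v-d["cy"])/d["fy"]*z,-z,np.ones_like(z)],-1)
    return (P@np.linalg.inv(d["camera_from_world"]).T)[...,:3]
E
python3 - <<'E'
from h import *
print(status.observe(), robot.pinch_z)
for n in("scene","top","wrist"):
    d=cam(n); save(d,n+"0.png"); np.savez("/tmp/%s.npz"%n,**d)
    print(n,d["fx"],d["cx"],np.round(np.linalg.inv(d["camera_from_world"]),3).tolist())
E
```

```text
{'time': 0.0, 'qpos': array([ 1.10801351e+00,  3.42703704e-01,  1.52501660e+00, -2.26611655e-05,
        1.27540617e+00, -1.46037320e-01]), 'qvel': array([ 0.00090636, -0.00011144,  0.00043817,  0.0013101 , -0.0005226 ,
       -0.00157255]), 'joint_efforts': array([ 1.08077940e-03, -4.31243491e+01, -2.44225556e+01,  7.19528552e-02,
        5.58695546e-02, -1.17869176e-04]), 'tool_pos': array([0.16334341, 0.49851054, 0.22605498]), 'tool_rot': array([-1.57231698e+00,  2.01761149e-04, -3.16739036e-01]), 'contact_force': array([-0.01189186, -0.32845103, -0.19052442]), 'torque': array([-0.00254725, -0.00029936, -0.01054834]), 'opening': 0.09155674308184338} 0.0188
scene 405.1025603888455 312.70566308137205 [[-0.565, -0.601, 0.565, 1.276], [0.825, -0.417, 0.382, 0.476], [0.006, 0.682, 0.731, 1.075], [0.0, 0.0, 0.0, 1.0]]
top 410.9425427102672 321.09782878006763 [[0.0, 0.988, -0.153, 0.338], [-1.0, -0.002, -0.011, -0.043], [-0.011, 0.153, 0.988, 1.33], [0.0, 0.0, 0.0, 1.0]]
wrist 359.86778335863687 315.4004803797369 [[0.311, -0.919, -0.242, 0.098], [0.95, 0.3, 0.08, 0.518], [-0.001, -0.255, 0.967, 0.383], [0.0, 0.0, 0.0, 1.0]]
```

View pics/scene0.png

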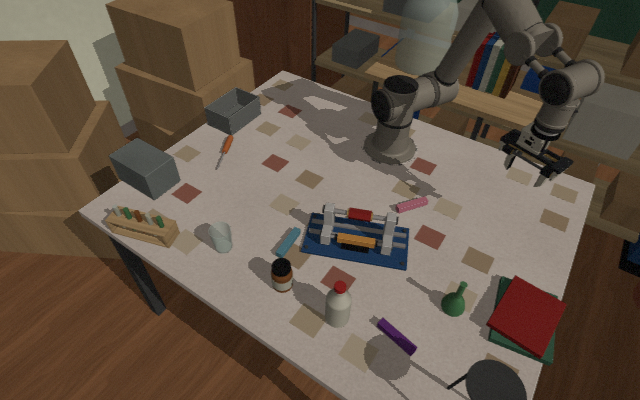

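View pics/top0.png

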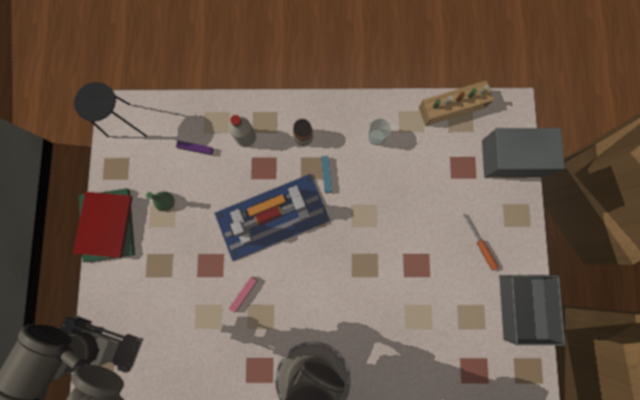

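The scene and top views show the rig near top px (272,217), turned about 20°: red sleeve at about (267,214), amber bar beyond it at (267,205). The spare bar is at (327,174). I'll measure both next.

```bash
cat > m.py <<'E'
from h import *
def mask(d,name,box=None):
    h=cv2.cvtColor(d["image"],cv2.COLOR_RGB2HSV).astype(int); H,S,V=h[...,0],h[...,1],h[...,2]
    m={"red":((H<6)|(H>174))&(S>140)&(V>60),"amber":(H>9)&(H<24)&(S>150)&(V>100),"blue":(H>100)&(H<125)&(S>110)&(V>30)}[name]
    if box:
        b=np.zeros_like(m); b[box[1]:box[3],box[0]:box[2]]=1; m=m&b
    return m
def ray(d,u,v,z):
    T=np.linalg.inv(d["camera_from_world"]); r=T[:3,:3]@np.array([(u-d["cx"])/d["fx"],-(v-d["cy"])/d["fy"],-1]); o=T[:3,3]
    return o+r*(z-o[2])/r[2]
def tri(L):
    A=np.zeros((3,3));b=np.zeros(3)
    for d,u,v in L:
        T=np.linalg.inv(d["camera_from_world"]); r=T[:3,:3]@np.array([(u-d["cx"])/d["fx"],-(v-d["cy"])/d["fy"],-1]); r/=np.linalg.norm(r)
        M=np.eye(3)-np.outer(r,r); A+=M; b+=M@T[:3,3]
    return np.linalg.solve(A,b)
E
python3 - <<'E'
from m import *
B={"scene":(300,190,415,275),"top":(205,170,340,265)}
D={n:dict(np.load(f"/tmp/{n}.npz")) for n in B}
for c in("red","amber","blue"):
    L=[]
    for n in B:
        m=mask(D[n],c,B[n]); v,u=np.nonzero(m); P=pts(D[n])[m]
        L.append((D[n],u.mean(),v.mean()))
        r=cv2.minAreaRect(np.stack([u,v],1).astype(np.float32))
        print(c,n,m.sum(),r,"depth med",np.median(P,0).round(3))
        zz={"red":.13,"amber":.058,"blue":.012}[c]
        bp=np.array([ray(D[n],*p,zz) for p in cv2.boxPoints(r)]);print(" box world",bp.round(3).tolist(),bp.mean(0).round(3))
        X=P[:,:2]-P[:,:2].mean(0); w,V=np.linalg.eigh(X.T@X); a=V[:,1]*np.sign(V[1,1]); print(" yaw",np.degrees(np.arctan2(-a[0],a[1])), "ext",np.ptp(X@a))
    print(c,"tri",tri(L).round(3))
E
```

```text
red scene 221 ((359.51348876953125, 213.91891479492188), (22.029462814331055, 9.86393928527832), 9.462322235107422) depth med [0.505 0.13  0.133]
 box world [[0.535, 0.107, 0.13], [0.497, 0.09, 0.13], [0.471, 0.154, 0.13], [0.51, 0.169, 0.13]] [0.503 0.13  0.13 ]
 yaw -65.72511960909388 ext 0.8655480628508614
red top 191 ((267.32757568359375, 214.06895446777344), (8.541984558105469, 22.469135284423828), 68.19859313964844) depth med [0.496 0.13  0.135]
 box world [[0.496, 0.165, 0.13], [0.521, 0.104, 0.13], [0.497, 0.094, 0.13], [0.472, 0.155, 0.13]] [0.497 0.13  0.13 ]
 yaw 21.998625640173334 ext 0.06634220300924995
red tri [0.498 0.129 0.124]
amber scene 355 ((355.5, 230.0), (34.0, 37.0), 90.0) depth med [0.543 0.148 0.056]
 box world [[0.484, 0.039, 0.058], [0.413, 0.141, 0.058], [0.538, 0.209, 0.058], [0.604, 0.115, 0.058]] [0.51  0.126 0.058]
 yaw -63.56761783550577 ext 0.8516244962205514
amber top 291 ((265.45269775390625, 205.18638610839844), (8.076925277709961, 38.23077392578125), 67.38013458251953) depth med [0.535 0.145 0.058]
 box world [[0.523, 0.206, 0.058], [0.569, 0.096, 0.058], [0.546, 0.086, 0.058], [0.499, 0.196, 0.058]] [0.534 0.146 0.058]
 yaw -1.3283331521204649 ext 0.25100986642725814
amber tri [0.537 0.146 0.048]
blue scene 2274 ((356.5139465332031, 240.27745056152344), (106.01390075683594, 41.59291076660156), 9.92624568939209) depth med [0.534 0.144 0.011]
 box world [[0.656, 0.012, 0.012], [0.497, -0.071, 0.012], [0.364, 0.268, 0.012], [0.528, 0.319, 0.012]] [0.511 0.132 0.012]
 yaw 22.89747924328895 ext 0.33620969155291447
blue top 507 ((271.88787841796875, 216.52537536621094), (47.785072326660156, 99.95374298095703), 67.79651641845703) depth med [0.571 0.102 0.012]
 box world [[0.515, 0.312, 0.012], [0.64, 0.012, 0.012], [0.493, -0.047, 0.012], [0.372, 0.248, 0.012]] [0.505 0.131 0.012]
 yaw 24.929767618228276 ext 0.32420169121509884
blue tri [0.548 0.13  0.022]
```

```bash
python3 -m pendant '[[[43.3,-3.4,-24.7,0,0.86,0,6],[43.3,-3.4,-24.7,0,0.86,0,6],[43.3,-3.4,-24.7,0,0.86,0,6],[43.3,-3.4,-24.7,0,0.86,0,6],[43.3,-3.4,-24.7,0,0.86,0,6],[43.3,-3.4,-24.7,0,0.86,0,6],[43.3,-3.4,-24.7,0,0.86,0,6],[43.3,-3.4,-24.7,0,0.86,0,6],[43.3,-3.4,-24.7,0,0.86,0,6],[43.3,-3.4,-24.7,0,0.86,0,6],[43.3,-3.4,-24.7,0,0.86,0,6],[43.3,-3.4,-24.7,0,0.86,0,6],[43.3,-3.4,-24.7,0,0.86,0,6],[43.3,-3.4,-24.7,0,0.86,0,6],[43.3,-3.4,-24.7,0,0.86,0,6],[43.3,-3.4,-24.7,0,0.86,0,6]]]'
python3 - <<'E'
from m import *
d=cam("wrist"); save(d,"w1.png"); np.savez("/tmp/w1.npz",**d)
s=status.observe(); print(s["time"],s["tool_pos"],s["tool_rot"],s["qpos"])
m=mask(d,"red"); n,l,st,c=cv2.connectedComponentsWithStats(m.astype(np.uint8)); i=1+st[1:,4].argmax(); m=l==i
print(st[i],c[i])
P=pts(d)[m]; P=P[(P[:,2]>.1)&(P[:,2]<.15)]
X=P[:,:2]-P[:,:2].mean(0); w,V=np.linalg.eigh(X.T@X); a=V[:,1]*np.sign(V[1,1]); yaw=np.arctan2(-a[0],a[1]); print("yaw",yaw,P.mean(0),np.ptp(X@a))
ax=np.array([np.cos(yaw),np.sin(yaw)]); t=P[:,:2]@a; ok=abs(t-np.median(t))<.03
x=P[:,:2]@ax
for lo in np.arange(x.min(),x.max(),.002):
    k=ok&(x>=lo)&(x<lo+.002)
    if k.sum(): print(round((lo-x.min())*1e3,1),k.sum(),(np.median(P[k,2])*1e3).round(1))
xm=(x.min()+x.max())/2; tm=(t.min()+t.max())/2; print("mid",xm*ax+tm*a)
E
```

```text
time: 1.75
tool_pos: [0.4976, 0.1301, 0.2609]
tool_rot: [-1.571, 0.0, -1.175]
contact_force: [0.6, 0.1, -0.1]
opening: 0.0599
1.8 [0.49770765 0.12993255 0.26085865] [-1.57053113e+00  3.10685686e-05 -1.17559415e+00] [ 1.06219178e-01  2.97144478e-01  1.49297942e+00  1.07945828e-04
  1.35122342e+00 -2.89006497e-01]
[ 418  155   85   83 3117] [460.46807828 197.97914662]<stdin>:7: RuntimeWarning: Mean of empty slice.
  ret = um.true_divide(
Traceback (most recent call last):
ValueError: zero-size array to reduction operation maximum which has no identity
```

View pics/w1.png

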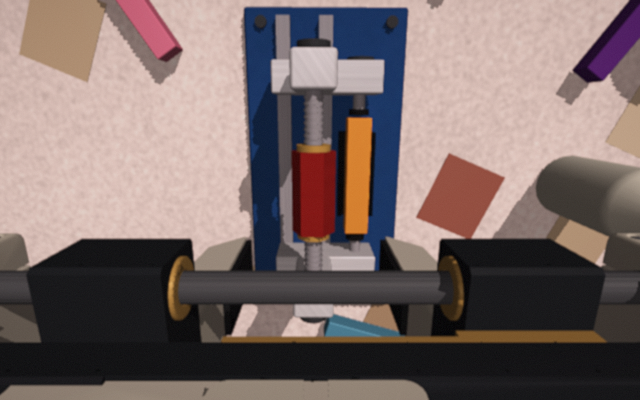

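The picture shows the sleeve at px (314,190) and the bar at (358,175), with a carriage above and below. My mask grabbed the red tile at (460,198), so I'll restrict it.

```bash
cat > s.py <<'E'
from m import *
d=dict(np.load("/tmp/w1.npz"))
m=mask(d,"red",(285,135,345,245)); v,u=np.nonzero(m)
P=pts(d)[m]; print(m.sum(),u.min(),u.max(),v.min(),v.max(),np.percentile(P[:,2],[1,50,99]))
P=P[(P[:,2]>.1)&(P[:,2]<.15)]
yaw=-1.1756+np.pi/2
X=P[:,:2]-P[:,:2].mean(0); w,V=np.linalg.eigh(X.T@X); a=V[:,1]*np.sign(V[1,1]); print("yaw",np.arctan2(-a[0],a[1]),"tool",yaw)
a=np.array([-np.sin(yaw),np.cos(yaw)]);ax=np.array([np.cos(yaw),np.sin(yaw)]); t=P[:,:2]@a; x=P[:,:2]@ax
print("t",t.min(),t.max(),"tcp t,x",np.array([.4977,.1299])@a,np.array([.4977,.1299])@ax)
for lo in np.arange(x.min(),x.max(),.002):
    k=(x>=lo)&(x<lo+.002)
    if k.sum(): print(round(lo*1e3,1),k.sum(),(np.median(P[k,2])*1e3).round(1))
im=d["image"]; print(im[190,285:345,0].tolist())
# edges of sleeve & bar rays
for n,box,z in(("red",(285,135,345,245),.12),("amber",(335,100,385,250),.058)):
    v,u=np.nonzero(mask(d,n,box)); r=cv2.minAreaRect(np.stack([u,v],1).astype(np.float32)); 
    q=np.array([ray(d,*p,z)[:2] for p in cv2.boxPoints(r)]); print(n,r,(q@ax).round(4),(q@a).round(4))
m=mask(d,"blue"); m[230:]=0; v,u=np.nonzero(m); L=[];Rr=[]
for row in range(20,220,10):
    uu=u[v==row]; L.append(ray(d,uu.min(),row,.012)[:2]); Rr.append(ray(d,uu.max()+1,row,.012)[:2])
for E in(L,Rr):
    E=np.array(E); f=np.polyfit(E@a,E@ax,1); print("plate edge slope",f,"x at t=-.07",np.polyval(f,-.07))
E
python3 s.py
```

```text
2994 292 335 150 236 [0.12017623 0.13439674 0.13654673]
yaw 0.39378790857753876 tool 0.3951963267948966
t -0.1079819738396647 -0.03775498793154342 tcp t,x -0.07172178188190996 0.5093479027184501
488.9 34 120.0
490.9 5 126.2
492.9 6 131.1
494.9 191 133.6
496.9 197 134.5
498.9 222 134.5
500.9 197 134.8
502.9 208 134.7
504.9 202 135.0
506.9 173 135.0
508.9 241 135.0
510.9 194 135.4
512.9 224 135.3
514.9 179 133.7
516.9 202 130.8
518.9 179 127.6
520.9 186 124.7
522.9 146 121.7
[140, 140, 142, 138, 139, 141, 125, 83, 55, 56, 57, 55, 57, 56, 63, 92, 121, 132, 129, 130, 131, 130, 130, 131, 130, 131, 131, 129, 132, 129, 131, 130, 130, 130, 131, 130, 129, 130, 125, 117, 117, 115, 117, 116, 115, 117, 115, 118, 116, 99, 62, 24, 10, 6, 9, 5, 5, 13, 29, 58]
red ((313.5, 193.0), (86.0, 43.0), 90.0) [0.4892 0.5246 0.5257 0.488 ] [-0.0377 -0.0377 -0.1127 -0.1127]
amber ((357.8463439941406, 175.14614868164062), (25.042173385620117, 116.31365203857422), 1.432096242904663) [0.5387 0.539  0.5634 0.5652] [-0.1317 -0.0123 -0.0128 -0.1324]
plate edge slope [-3.60329615e-04  4.35981569e-01] x at t=-.07 0.4360067916550885
plate edge slope [0.00266304 0.60200115] x at t=-.07 0.6018147373311409
```

Depth profile gives the sleeve axis at x_rig=0.507, t=-0.073, z≈0.1195. The top flat is tilted about -4°, so flats can be gripped at tilt -34° (or +26°). The plate yaw agrees with the tool yaw. Next I move to the pre-grasp, tilted -34° and 9 cm back.

```bash
python3 -m pendant '[[[0.18,8.24,-4.24,0.593,0,0,6],[0.18,8.24,-4.24,0.593,0,0,6],[0.18,8.24,-4.24,0.593,0,0,6],[0.18,8.24,-4.24,0.593,0,0,6],[0.18,8.24,-4.24,0.593,0,0,6],[0.18,8.24,-4.24,0.593,0,0,6],[0.18,8.24,-4.24,0.593,0,0,6]]]' 
python3 - <<'E'
from m import *
s=status.observe(); print(s["time"],s["tool_pos"],s["tool_rot"],s["qpos"])
yaw=.3952; p=s["tool_pos"]; print("x",p[0]*np.cos(yaw)+p[1]*np.sin(yaw),"t",-p[0]*np.sin(yaw)+p[1]*np.cos(yaw))
d=cam("wrist"); save(d,"w2.png"); np.savez("/tmp/w2.npz",**d)
m=mask(d,"red",(250,20,400,300)); P=pts(d)[m]; P=P[(P[:,2]>.1)&(P[:,2]<.15)]
x=P[:,0]*np.cos(yaw)+P[:,1]*np.sin(yaw); t=-P[:,0]*np.sin(yaw)+P[:,1]*np.cos(yaw)
print(len(P),t.min(),t.max())
for lo in np.arange(x.min(),x.max(),.002):
    k=(x>=lo)&(x<lo+.002)
    if k.sum(): print(round(lo*1e3,1),k.sum(),(np.median(P[k,2])*1e3).round(1))
E
```

```text
time: 2.5
tool_pos: [0.4583, 0.1112, 0.1779]
tool_rot: [-0.978, 0.001, -1.178]
contact_force: [-0.6, -0.3, 0.7]
opening: 0.0605
2.5 [0.45832814 0.1112491  0.17786505] [-9.78488811e-01  8.77477754e-04 -1.17775698e+00] [-0.11458809  0.06695088  2.22755206  0.73837262  0.41603336 -1.12619958]
x 0.46583011770996924 t -0.07377905205978295
5230 -0.10817303433997832 -0.03765738208131564
487.4 399 119.5
489.4 663 122.7
491.4 646 126.8
493.4 684 130.7
495.4 466 134.0
497.4 290 134.6
499.4 278 134.7
501.4 289 134.8
503.4 296 134.9
505.4 283 135.1
507.4 288 135.2
509.4 282 135.4
511.4 266 135.4
513.4 98 135.3
515.4 2 130.7
```

View pics/w2.png

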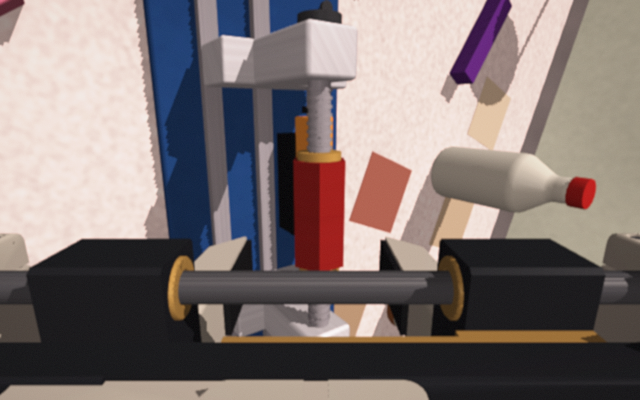

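The view shows the sleeve at px (319,210), centred between the fingers, and the flats agree with the tilt. Now I approach and grip.

```bash
python3 -m pendant '[[[0,4.5,0,0,0,0,6],[0,7,0,0,0,0,6],[0,9,0,0,0,0,6],[0,9,0,0,0,0,6],[0,9,0,0,0,0,3],[0,9,0,0,0,0,2.5],[0,9,0,0,0,0,2.5],[0,9,0,0,0,0,2.5],[0,9,0,0,0,0,2.5]]]' 40
python3 - <<'E'
from m import *
s=status.observe(); print(s["time"],s["contact_force"],s["torque"],s["opening"],s["qpos"],s["tool_rot"])
E
```

```text
time: 3.45
tool_pos: [0.5063, 0.1249, 0.1082]
tool_rot: [-0.978, 0.012, -1.168]
contact_force: [-5.6, -2.0, 4.6]
opening: 0.0315
3.45 [-5.56022258 -1.96670793  4.60713015] [-0.47208265  0.90522948 -0.0239768 ] 0.03149697796389964 [-0.06999092  0.30585063  2.20262709  1.22932233  0.28273825 -1.61158165] [-0.97823638  0.0118898  -1.16844677]
```

Gripped at 31.5 mm, as expected for 32 across flats. q5 is at its limit at this tilt, so this first turn will go 70° (to about +36°) and later regrasps will start from about -24°.

```bash
python3 -m pendant '[[[0,-0.02,-0.245,-0.131,0,0,2.5],[0,-0.06,-0.49,-0.262,0,0,2.5],[0,-0.14,-0.72,-0.393,0,0,2.5],[0,-0.25,-0.94,-0.524,0,0,2.5],[0,-0.39,-1.14,-0.654,0,0,2.5],[0,-0.39,-1.14,-0.654,0,0,2.5]]]'
python3 - <<'E'
from m import *
s=status.observe(); yaw=.3952; p=s["tool_pos"]; print(s["torque"],s["opening"],s["qpos"],"x",p[0]*np.cos(yaw)+p[1]*np.sin(yaw),"t",-p[0]*np.sin(yaw)+p[1]*np.cos(yaw))
E
```

```text
time: 4.05
tool_pos: [0.4999, 0.1207, 0.1073]
tool_rot: [-1.518, 0.019, -1.167]
contact_force: [10.0, 19.2, -21.0]
opening: 0.0329
[ 3.38592072 -1.71574112  0.18017479] 0.03291798112382643 [ 0.0657699   0.42949345  1.76062056  0.04472803  0.9083133  -0.36411267] x 0.5078577941123261 t -0.0810376970500658
```

```bash
python3 -m pendant '[[[0,0,0,0,0,0,6],[0,0,0,0,0,0,6],[0,0,0,0,0,0,6]]]'
cat > st.py <<'E'
from m import *
from scipy.spatial.transform import Rotation as R
s=status.observe(); yaw=.3952; p=s["tool_pos"]; Rt=R.from_euler("xyz",s["tool_rot"])
A=R.from_euler("z",yaw)
P=A.inv().apply(p); Rr=A.inv()*Rt   # in rig-rotated axes
tilt=np.degrees(np.arctan2(-Rr.as_matrix()[0,1],-Rr.as_matrix()[2,1]))
D=R.from_matrix(np.array([[0,0,1],[-1,0,0],[0,-1,0.]])) # tool axes at zero tilt
print("t",s["time"],"P",P.round(4),"tilt",tilt.round(1),"q",s["qpos"].round(2),"op",s["opening"].round(4),"F",s["contact_force"].round(1),"T",s["torque"].round(2))
import sys
if len(sys.argv)>1:
    f=np.radians(float(sys.argv[1])); back=float(sys.argv[2]) if len(sys.argv)>2 else 0
    C=np.array([.506,-.0735,.119]); Rg=R.from_rotvec([0,f,0])*D
    g=C+Rg.apply([0,.0188-back,0])
    print("row",(Rr.inv().apply(g-P)*100).round(2),(Rr.inv()*Rg).as_rotvec().round(3))
if len(sys.argv)>3:
    d=cam("wrist"); m=mask(d,"red",(250,100,400,270)); Q=A.inv().apply(pts(d)[m]); Q=Q[(Q[:,2]>.1)&(Q[:,2]<.15)]
    print("t",Q[:,1].min(),Q[:,1].max())
    for lo in np.arange(Q[:,0].min(),Q[:,0].max(),.002):
        k=(Q[:,0]>=lo)&(Q[:,0]<lo+.002)
        if k.sum(): print(round(lo*1e3,1),k.sum(),(np.median(Q[k,2])*1e3).round(1))
E
python3 st.py -3 0 1
```

```text
time: 4.35
tool_pos: [0.495, 0.1203, 0.1044]
tool_rot: [-1.522, 0.024, -1.163]
contact_force: [-0.4, 0.5, -0.4]
opening: 0.052Traceback (most recent call last):
  File "st.py", line 8, in <module>
    print("t",s["time"],"P",P.round(4),"tilt",tilt.round(1),"q",s["qpos"].round(2),"op",s["opening"].round(4),"F",s["contact_force"].round(1),"T",s["torque"].round(2))
                                                                                        ^^^^^^^^^^^^^^^^^^
AttributeError: 'float' object has no attribute 'round'
```

```bash
sed -i 's/s\["opening"\].round(4)/round(s["opening"],4)/' st.py; python3 st.py -3 0 1
```

```text
t 4.35 P [ 0.5031 -0.0795  0.1044] tilt -2.8 q [ 0.06  0.43  1.77  0.05  0.9  -0.37] op 0.052 F [-0.4  0.5 -0.4] T [-0.14 -0.02  0.04]
row [-0.59  0.46  0.37] [ 0.004  0.011 -0.025]
t -0.07689599295497475 -0.03772157846516139
489.3 492 126.5
491.3 481 128.1
493.3 468 129.7
495.3 490 131.3
497.3 511 133.0
499.3 505 134.7
501.3 528 136.3
503.3 475 136.9
505.3 469 136.1
507.3 463 135.4
509.3 456 134.6
511.3 456 133.9
513.3 450 133.2
515.3 446 132.4
517.3 458 131.7
519.3 314 131.0
521.3 12 117.2
```

Sleeve is at α≈-9°, so it turned about 25° in the right direction. I'll regrasp it centred at -9°.

```bash
python3 st.py -9 | tail -1
```

```text
row [-0.6   0.46  0.57] [ 0.109  0.009 -0.025]
```

```bash
python3 -m pendant '[[[-0.6,0.46,0.57,0.109,0.009,-0.025,6],[-0.6,0.46,0.57,0.109,0.009,-0.025,6],[-0.6,0.46,0.57,0.109,0.009,-0.025,2.5],[-0.6,0.46,0.57,0.109,0.009,-0.025,2.5],[-0.6,0.46,0.57,0.109,0.009,-0.025,2.5],[-0.6,0.46,0.57,0.109,0.009,-0.025,2.5]]]' 60; python3 st.py 38
python3 -m pendant '[[[0,-0.02,-0.245,-0.131,0,0,2.5],[0,-0.06,-0.49,-0.262,0,0,2.5],[0,-0.14,-0.72,-0.393,0,0,2.5],[0,-0.25,-0.94,-0.524,0,0,2.5],[0,-0.39,-1.14,-0.654,0,0,2.5],[0,-0.55,-1.33,-0.785,0,0,2.5],[0,-0.55,-1.33,-0.785,0,0,2.5],[0,-0.55,-1.33,-0.785,0,0,2.5]]]'; python3 st.py 36
```

```text
time: 5.0
tool_pos: [0.4996, 0.1284, 0.1007]
tool_rot: [-1.413, -0.0, -1.175]
contact_force: [0.2, -0.4, 0.3]
opening: 0.0322
t 5.0 P [ 0.5105 -0.0738  0.1007] tilt -9.0 q [ 0.07  0.39  1.86  0.07  0.74 -0.37] op 0.0322 F [ 0.2 -0.4  0.3] T [-0.09  0.1  -0.  ]
row [-0.04 -0.59 -1.53] [-0.821  0.001  0.001]
time: 5.8
tool_pos: [0.4856, 0.1226, 0.1037]
tool_rot: [-2.204, -0.001, -1.175]
contact_force: [-2.8, -3.0, 2.6]
opening: 0.0317
t 5.8 P [ 0.4954 -0.0738  0.1037] tilt 36.3 q [ 0.18  0.81  1.23 -0.13  1.72 -0.2 ] op 0.0317 F [-2.8 -3.   2.6] T [-0.49  0.55  0.12]
row [-0.03  0.02 -0.04] [0.005 0.    0.001]
```

Clean turn to +36°. Now release, swing back 60° around the sleeve, regrasp and turn again.

```bash
python3 -m pendant '[[[0,0,0,0,0,0,5.5],[0,0,0,0,0,0,5.5],[0,0,0,0,0,0,5.5],[0,-0.06,0.49,0.262,0,0,5.5],[0,-0.14,0.72,0.393,0,0,5.5],[0,-0.25,0.94,0.524,0,0,5.5],[0,-0.39,1.14,0.654,0,0,5.5],[0,-0.55,1.33,0.785,0,0,5.5],[0,-0.74,1.49,0.916,0,0,5.5],[0,-0.94,1.63,1.047,0,0,5.5],[0,-0.94,1.63,1.047,0,0,5.5],[0,-0.94,1.63,1.047,0,0,5.5],[0,-0.94,1.63,1.047,0,0,2.5],[0,-0.94,1.63,1.047,0,0,2.5],[0,-0.94,1.63,1.047,0,0,2.5],[0,-0.94,1.63,1.047,0,0,2.5]]]' 60; python3 st.py 36
python3 -m pendant '[[[0,-0.02,-0.245,-0.131,0,0,2.5],[0,-0.06,-0.49,-0.262,0,0,2.5],[0,-0.14,-0.72,-0.393,0,0,2.5],[0,-0.25,-0.94,-0.524,0,0,2.5],[0,-0.39,-1.14,-0.654,0,0,2.5],[0,-0.55,-1.33,-0.785,0,0,2.5],[0,-0.74,-1.49,-0.916,0,0,2.5],[0,-0.94,-1.63,-1.047,0,0,2.5],[0,-0.94,-1.63,-1.047,0,0,2.5],[0,-0.94,-1.63,-1.047,0,0,2.5]]]'; python3 st.py 36
```

```text
time: 7.4
tool_pos: [0.504, 0.1306, 0.1021]
tool_rot: [-1.151, -0.0, -1.174]
contact_force: [1.7, 1.1, 1.2]
opening: 0.0316
t 7.4 P [ 0.5154 -0.0735  0.1021] tilt -24.1 q [ 0.01  0.32  2.07  0.42  0.39 -0.75] op 0.0316 F [1.7 1.1 1.2] T [ 0.01 -0.   -0.01]
row [-0.   -0.99 -1.8 ] [-1.048e+00  1.000e-03  1.000e-03]
time: 8.4
tool_pos: [0.4854, 0.1229, 0.1035]
tool_rot: [-2.204, -0.0, -1.174]
contact_force: [-3.6, -2.3, 3.7]
opening: 0.0314
t 8.4 P [ 0.4953 -0.0734  0.1035] tilt 36.3 q [ 0.18  0.81  1.23 -0.13  1.72 -0.2 ] op 0.0314 F [-3.6 -2.3  3.7] T [-0.28  0.62  0.1 ]
row [ 0.01 -0.   -0.04] [0.005 0.001 0.001]
```

130° so far (≤5.8 mm). Another 60° (8.4 mm in total) can't reach red whatever the starting gap, so I'll do one more cycle and then look.

```bash
python3 -m pendant '[[[0,0,0,0,0,0,5.5],[0,0,0,0,0,0,5.5],[0,0,0,0,0,0,5.5],[0,-0.06,0.49,0.262,0,0,5.5],[0,-0.14,0.72,0.393,0,0,5.5],[0,-0.25,0.94,0.524,0,0,5.5],[0,-0.39,1.14,0.654,0,0,5.5],[0,-0.55,1.33,0.785,0,0,5.5],[0,-0.74,1.49,0.916,0,0,5.5],[0,-0.94,1.63,1.047,0,0,5.5],[0,-0.94,1.63,1.047,0,0,5.5],[0,-0.94,1.63,1.047,0,0,5.5],[0,-0.94,1.63,1.047,0,0,2.5],[0,-0.94,1.63,1.047,0,0,2.5],[0,-0.94,1.63,1.047,0,0,2.5],[0,-0.94,1.63,1.047,0,0,2.5]]]' 60; python3 st.py 36
python3 -m pendant '[[[0,-0.02,-0.245,-0.131,0,0,2.5],[0,-0.06,-0.49,-0.262,0,0,2.5],[0,-0.14,-0.72,-0.393,0,0,2.5],[0,-0.25,-0.94,-0.524,0,0,2.5],[0,-0.39,-1.14,-0.654,0,0,2.5],[0,-0.55,-1.33,-0.785,0,0,2.5],[0,-0.74,-1.49,-0.916,0,0,2.5],[0,-0.94,-1.63,-1.047,0,0,2.5],[0,-0.94,-1.63,-1.047,0,0,2.5],[0,-0.94,-1.63,-1.047,0,0,2.5]]]'; python3 st.py 36
python3 -m pendant '[[[0,0,0,0,0,0,5.5],[0,0,0,0,0,0,5.5],[0,0,0,0,0,0,5.5],[0,-4,0,0,0,0,5.5],[0,-8,0,0,0,0,5.5],[0,-12,0,0,0,0,5.5],[0,-14,0,0,0,0,5.5],[0,-14,0,0,0,0,5.5]]]'; python3 st.py -24
python3 -c "
from m import *
d=cam('wrist'); save(d,'w3.png'); np.savez('/tmp/w3.npz',**d)"
```

```text
time: 10.0
tool_pos: [0.504, 0.1306, 0.102]
tool_rot: [-1.151, -0.0, -1.174]
contact_force: [1.1, 0.2, -0.7]
opening: 0.0314
t 10.0 P [ 0.5154 -0.0735  0.102 ] tilt -24.1 q [ 0.01  0.32  2.07  0.42  0.38 -0.75] op 0.0314 F [ 1.1  0.2 -0.7] T [ 0.02 -0.02 -0.04]
row [-0.   -0.99 -1.8 ] [-1.048e+00  1.000e-03  1.000e-03]
time: 11.0
tool_pos: [0.4854, 0.1229, 0.1036]
tool_rot: [-2.204, -0.001, -1.174]
contact_force: [-3.3, -1.6, 2.6]
opening: 0.0315
t 11.0 P [ 0.4953 -0.0734  0.1036] tilt 36.3 q [ 0.18  0.81  1.23 -0.13  1.72 -0.2 ] op 0.0315 F [-3.3 -1.6  2.6] T [-0.29  0.61  0.06]
row [ 0.01  0.   -0.04] [0.005 0.001 0.001]
time: 11.8
tool_pos: [0.5637, 0.1554, 0.219]
tool_rot: [-2.192, -0.002, -1.174]
contact_force: [0.6, 0.3, -0.1]
opening: 0.0552
t 11.8 P [ 0.58   -0.0736  0.219 ] tilt 35.6 q [ 0.2   0.88  0.76 -0.13  2.12 -0.23] op 0.0552 F [ 0.6  0.3 -0.1] T [ 0.01 -0.31  0.05]
row [-0.03 13.39  1.42] [1.04e+00 1.00e-03 2.00e-03]
```

View pics/w3.png

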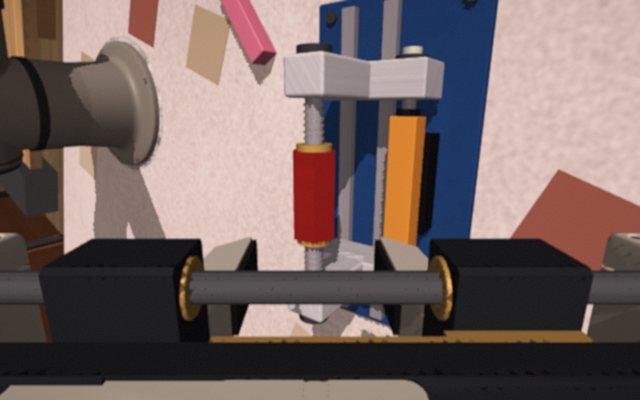

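The left gauge at px (412,50) shows white just beyond its collar. The right end is hidden by the gripper, so I'll shift 12 cm along the rig to see it.

```bash
python3 -m pendant '[[[5,-2,0,0,0,0,5.5],[10,-2,0,0,0,0,5.5],[12,-2,0,0,0,0,5.5],[12,-2,0,0,0,0,5.5]]]'
python3 - <<'E'
from m import *
d=cam('wrist'); np.savez('/tmp/w4.npz',**d)
a=dict(np.load('/tmp/w3.npz'))["image"][20:140,340:480]; b=d["image"]
cv2.imwrite('pics/w4.png',np.hstack([cv2.resize(a,None,fx=3,fy=3)[:400],b[:400,200:600]])[...,::-1] if 0 else np.hstack([cv2.copyMakeBorder(cv2.resize(a,(336,288),interpolation=2),0,12,0,0,0),b[:300,160:560]])[...,::-1])
E
```

```text
time: 12.25
tool_pos: [0.6192, 0.0446, 0.2312]
tool_rot: [-2.201, -0.0, -1.18]
contact_force: [0.4, 0.2, 0.3]
opening: 0.0549
```

View pics/w4.png

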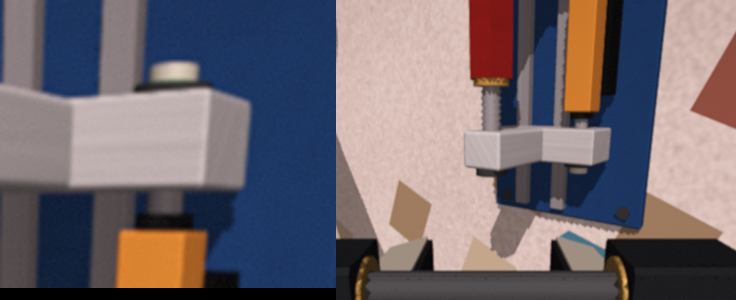

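Both pads touch the bar and both pins stand out a few mm, still white. One more 60° adds 2.7 mm each, and the travel bound (≤10.6 mm) is below red. I'll regrasp.

```bash
python3 st.py -24 0.09; python3 - <<'E'
from m import *
for f,c0,c1,r0,r1 in(('w3',409,417,36,64),('w4',398,416,150,185)):
    d=dict(np.load(f'/tmp/{f}.npz')); 
    print(f); [print(r,d["image"][r,c0:c1:2].mean(0).astype(int).tolist(),ray(d,(c0+c1)/2,r,.054).round(4)) for r in range(r0,r1)]
E
```

```text
t 12.3 P [ 0.589  -0.1949  0.2316] tilt 36.1 q [ 0.05  0.96  0.55 -0.25  2.22 -0.43] op 0.0549 F [-0.2  0.4 -0.5] T [ 0.06 -0.31  0.03]
row [-12.12  10.46  -6.26] [ 1.05e+00 -2.00e-03 -1.00e-03]
w3
36 [28, 52, 96] [0.4942 0.2577 0.054 ]
37 [28, 52, 96] [0.4945 0.2571 0.054 ]
38 [27, 53, 96] [0.4948 0.2564 0.054 ]
39 [28, 54, 97] [0.4952 0.2558 0.054 ]
40 [29, 54, 97] [0.4955 0.2551 0.054 ]
41 [28, 54, 98] [0.4958 0.2545 0.054 ]
42 [27, 53, 97] [0.4962 0.2538 0.054 ]
43 [25, 53, 97] [0.4965 0.2532 0.054 ]
44 [32, 54, 97] [0.4968 0.2525 0.054 ]
45 [92, 95, 116] [0.4971 0.2519 0.054 ]
46 [169, 159, 153] [0.4975 0.2512 0.054 ]
47 [204, 190, 175] [0.4978 0.2506 0.054 ]
48 [212, 197, 180] [0.4981 0.2499 0.054 ]
49 [213, 198, 181] [0.4985 0.2493 0.054 ]
50 [212, 197, 181] [0.4988 0.2486 0.054 ]
51 [209, 196, 178] [0.4991 0.2479 0.054 ]
52 [187, 181, 160] [0.4995 0.2473 0.054 ]
53 [131, 134, 113] [0.4998 0.2466 0.054 ]
54 [73, 79, 68] [0.5001 0.246  0.054 ]
55 [51, 51, 50] [0.5005 0.2453 0.054 ]
56 [65, 60, 61] [0.5008 0.2446 0.054 ]
57 [121, 111, 111] [0.5011 0.244  0.054 ]
58 [182, 168, 16
[... 983 characters left out ...]
.5861 0.0489 0.054 ]
168 [72, 68, 67] [0.5865 0.0481 0.054 ]
169 [87, 83, 81] [0.5869 0.0473 0.054 ]
170 [92, 87, 85] [0.5873 0.0465 0.054 ]
171 [91, 86, 84] [0.5877 0.0457 0.054 ]
172 [85, 82, 81] [0.5881 0.0449 0.054 ]
173 [62, 64, 71] [0.5885 0.0441 0.054 ]
174 [34, 42, 59] [0.5889 0.0433 0.054 ]
175 [17, 31, 54] [0.5893 0.0425 0.054 ]
176 [15, 30, 54] [0.5897 0.0417 0.054 ]
177 [16, 30, 55] [0.5901 0.0409 0.054 ]
178 [15, 30, 54] [0.5905 0.0401 0.054 ]
179 [16, 30, 55] [0.5909 0.0393 0.054 ]
180 [16, 30, 54] [0.5913 0.0385 0.054 ]
181 [15, 30, 54] [0.5917 0.0377 0.054 ]
182 [15, 30, 54] [0.5921 0.0369 0.054 ]
183 [15, 30, 54] [0.5925 0.036  0.054 ]
184 [16, 30, 54] [0.5929 0.0352 0.054 ]
```

Both pins measure about 5 mm, right at the white/green edge. 60° more should give about 8 mm.

```bash
python3 -m pendant '[[[-5,0,0,0,0,0,5.5],[-10,0,0,0,0,0,5.5],[-12.1,0,0,0,0,0,5.5],[-12.1,2,-6.3,0.15,0,0,5.5],[-12.1,4,-6.3,0.3,0,0,5.5],[-12.1,6,-6.3,0.45,0,0,5.5],[-12.1,8,-6.3,0.6,0,0,5.5],[-12.1,10.5,-6.3,0.75,0,0,5.5],[-12.1,10.5,-6.3,0.9,0,0,5.5],[-12.1,10.5,-6.3,1.05,0,0,5.5],[-12.1,10.5,-6.3,1.05,0,0,5.5],[-12.1,10.5,-6.3,1.05,0,0,5.5]]]'; python3 st.py -24 0 
```

```text
time: 13.5
tool_pos: [0.4617, 0.1175, 0.1824]
tool_rot: [-1.154, 0.004, -1.175]
contact_force: [-0.7, -0.3, -1.0]
opening: 0.0547
t 13.5 P [ 0.4714 -0.0693  0.1824] tilt -23.9 q [-0.03  0.11  2.06  0.3   0.61 -0.64] op 0.0547 F [-0.7 -0.3 -1. ] T [-0.21  0.3   0.03]
row [0.45 9.08 0.6 ] [ 0.002 -0.001 -0.003]
```

```bash
python3 -m pendant '[[[0,0,0,0,0,0,5.5],[0,0,0,0,0,0,5.5]]]'; python3 st.py -24 0 
```

```text
time: 13.7
tool_pos: [0.4701, 0.1175, 0.1864]
tool_rot: [-1.148, -0.001, -1.174]
contact_force: [1.0, 0.1, -0.1]
opening: 0.0551
t 13.7 P [ 0.4791 -0.0726  0.1864] tilt -24.2 q [-0.03  0.11  2.04  0.3   0.61 -0.63] op 0.0551 F [ 1.   0.1 -0.1] T [-0.16  0.26 -0.02]
row [ 0.09  9.13 -0.32] [-0.004  0.002 -0.   ]
```

```bash
python3 -m pendant '[[[0.1,4,-0.2,0,0,0,5.5],[0.1,7,-0.2,0,0,0,5.5],[0.1,9.1,-0.2,0,0,0,5.5],[0.1,9.1,-0.2,0,0,0,5.5],[0.1,9.1,-0.2,0,0,0,2.5],[0.1,9.1,-0.2,0,0,0,2.5],[0.1,9.1,-0.2,0,0,0,2.5],[0.1,9.1,-0.2,0,0,0,2.5],[0.1,9.1,-0.2,0,0,0,2.5]]]' 60; python3 st.py 36
python3 -m pendant '[[[0,-0.02,-0.245,-0.131,0,0,2.5],[0,-0.06,-0.49,-0.262,0,0,2.5],[0,-0.14,-0.72,-0.393,0,0,2.5],[0,-0.25,-0.94,-0.524,0,0,2.5],[0,-0.39,-1.14,-0.654,0,0,2.5],[0,-0.55,-1.33,-0.785,0,0,2.5],[0,-0.74,-1.49,-0.916,0,0,2.5],[0,-0.94,-1.63,-1.047,0,0,2.5],[0,-0.94,-1.63,-1.047,0,0,2.5],[0,-0.94,-1.63,-1.047,0,0,2.5]]]'; python3 st.py 36
python3 -m pendant '[[[0,0,0,0,0,0,5.5],[0,0,0,0,0,0,5.5],[0,0,0,0,0,0,5.5],[0,-4,0,0,0,0,5.5],[0,-8,0,0,0,0,5.5],[0,-12,0,0,0,0,5.5],[0,-14,0,0,0,0,5.5],[0,-14,0,0,0,0,5.5],[0,-14,0,0,0,0,5.5]]]'; python3 -c "
from m import *
d=cam('wrist'); np.savez('/tmp/w5.npz',**d)"
python3 -m pendant '[[[5,-2,0,0,0,0,5.5],[10,-2,0,0,0,0,5.5],[12,-2,0,0,0,0,5.5],[12,-2,0,0,0,0,5.5],[12,-2,0,0,0,0,5.5]]]'
python3 - <<'E'
from m import *
d=cam('wrist'); np.savez('/tmp/w6.npz',**d)
a=dict(np.load('/tmp/w5.npz'))["image"][20:120,340:480]; b=d["image"][100:200,340:480]
cv2.imwrite('pics/w5.png',cv2.resize(np.hstack([a,b]),None,fx=2.8,fy=2.8,interpolation=2)[...,::-1])
E
```

```text
time: 14.6
tool_pos: [0.5036, 0.1299, 0.1036]
tool_rot: [-1.143, -0.002, -1.175]
contact_force: [5.4, 5.3, -1.0]
opening: 0.0313
t 14.6 P [ 0.5148 -0.074   0.1036] tilt -24.5 q [ 0.01  0.32  2.08  0.43  0.38 -0.76] op 0.0313 F [ 5.4  5.3 -1. ] T [ 0.56 -0.44  0.24]
row [-0.05 -0.84 -1.8 ] [-1.056  0.     0.002]
time: 15.6
tool_pos: [0.4865, 0.1229, 0.1047]
tool_rot: [-2.191, -0.002, -1.175]
contact_force: [6.9, 3.6, 4.1]
opening: 0.0314
t 15.6 P [ 0.4964 -0.0739  0.1047] tilt 35.5 q [ 0.18  0.8   1.24 -0.13  1.71 -0.2 ] op 0.0314 F [6.9 3.6 4.1] T [ 0.3  -0.44 -0.01]
row [-0.04  0.15 -0.06] [-0.008 -0.     0.002]
time: 16.5
tool_pos: [0.5594, 0.1538, 0.2161]
tool_rot: [-2.197, -0.0, -1.175]
contact_force: [0.1, 0.1, -0.4]
opening: 0.0552
time: 17.05
tool_pos: [0.6163, 0.0475, 0.2321]
tool_rot: [-2.198, 0.001, -1.176]
contact_force: [-0.1, 0.8, 1.1]
opening: 0.0549
```

View pics/w5.png

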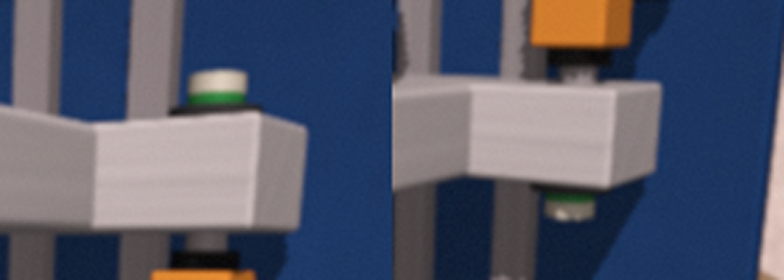

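Both gauges show a green band between collar and white tip, with no red: left (218,98), right (568,197), about 7–8 mm each. I'll check the bar and the bystanders, then hand in.

```bash
python3 - <<'E'
from m import *
y=.3952; L=[]
c=.506,-.0735
for n,b in(("top",(205,170,340,250)),("scene",(325,228,385,255))):
    d=cam(n); m=mask(d,"amber",b); v,u=np.nonzero(m)
    q=np.array([ray(d,a,e,.058) for a,e in zip(u,v)])
    X=q[:,0]*np.cos(y)+q[:,1]*np.sin(y)-c[0]; Y=-q[:,0]*np.sin(y)+q[:,1]*np.cos(y)-c[1]
    print(n,m.sum(),"bar x %.3f y %.3f"%((X.min()+X.max())/2,(Y.min()+Y.max())/2), np.ptp(Y), "z",np.median(pts(d)[m][:,2]))
    o=np.load(f"/tmp/{n}.npz")["image"]; diff=cv2.absdiff(o,d["image"]).max(2)>60
    N,l,st,ce=cv2.connectedComponentsWithStats(diff.astype(np.uint8)); print([s.tolist() for s in st[1:] if s[4]>25])
print(status.observe()["contact_force"]); robot.hand_in()
E
```

```text
top 28 bar x 0.043 y -0.051 0.013971665827083618 z 0.05944423261205711
[[272, 39, 11, 42, 292], [227, 48, 33, 14, 228], [225, 83, 14, 64, 353], [247, 89, 47, 48, 1030], [232, 119, 9, 7, 52], [251, 144, 54, 49, 1079], [295, 186, 9, 21, 53], [285, 189, 10, 22, 71], [229, 196, 23, 8, 82], [254, 196, 26, 16, 172], [232, 201, 20, 12, 111], [165, 208, 113, 192, 5394], [250, 220, 32, 16, 183], [256, 230, 27, 13, 163], [237, 238, 58, 23, 541], [70, 316, 73, 84, 4106], [236, 317, 125, 40, 2162], [18, 334, 15, 50, 398], [380, 342, 168, 58, 3186]]
scene 358 bar x 0.055 y -0.001 0.11806403440082341 z 0.05587402806548514
[[512, 0, 30, 23, 432], [509, 41, 13, 11, 71], [428, 51, 27, 35, 191], [535, 64, 9, 7, 32], [382, 75, 24, 21, 303], [401, 77, 17, 17, 172], [531, 77, 40, 66, 808], [367, 86, 20, 37, 412], [445, 87, 6, 8, 26], [412, 118, 45, 20, 251], [325, 133, 22, 11, 97], [501, 132, 19, 38, 351], [267, 135, 92, 98, 2398], [519, 144, 42, 43, 537], [321, 225, 6, 19, 52], [377, 234, 7, 20, 65]]
[-0.0181537   0.45824741  0.40558812]
the job is handed in; nothing more can be done
```

The job is handed in, and `robot.hand_in()` gave no verdict. I turned the red sleeve about 250° over five grasps, then let go and backed the arm well clear. The clock stood at about 17 s of the 67 s allowed.

- **Gauges:** in the last wrist pictures both pins show green with a white tip and no red. I estimate about 8 mm out on the left and 7–8 mm on the right.
- **Bar:** the scene camera put its middle at y ≈ -1 mm and its top at about 56 mm, consistent with lying level on its rest. It read x = 55 mm, outside the 37–53 mm window. I put that down to the bar's visible side face, because the first wrist view gave x = 45 mm and the robot never touched the bar.
- **Top camera:** it was little use here, as the arm hid most of the bar (28 pixels seen). It therefore neither confirms nor refutes the x position.
- **Bystanders:** before/after scene pictures differ only around the arm, its shadows and the carriages. I did not measure each bystander separately.
- **Contact:** the last force reading was under 1 N. The highest I saw was about 30 N at the end of the first turn. That grasp sat 6 mm off-centre because wrist joint 5 had reached its limit, so I released and regrasped it centred.

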